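# Erect the folding tray and load the gauze pack

## Task

Fold all four walls of the cardboard tray blank fully upright. Then take the beige gauze carton from the sloped stand and lower it, without dropping it, into the erected tray so that it sits upright and flat on the tray's floor with all four walls still standing around it; let go. Leave the tape roll, the timer and the vial where they are.

Things in the scene. Friction and masses are not known exactly. Their poses are not given: they have to be found in the camera images.
- blank: base panel of a kraft-cardboard folding tray blank, 63 (x) x 108 (y) x 4 mm, stuck to the worktop. Origin: centre of its underside; z up; x points away from the robot, turned by up to 0.3 rad. Along each of its four upper edges (31.5 mm from the centre in x, 54 mm in y) a wall is hinged: 38 mm from hinge to free edge, 3 mm thick, near and far walls 106 mm wide, left and right ones 61 mm
- blank_floor (a point): centre of the tray's floor, 4 mm above the worktop. With all walls up the inside measures 63 x 108 mm, 9 mm more than the carton on each side, and the walls' tops stand 42 mm above the worktop
- gauze_pack: beige and red gauze carton, rigid, 40 to 85 g, 90 (its x) x 45 (its y) x 66 mm (its z). Origin: centre of its underside. It rests on a sloped stand, tilted with it 0.5 rad: its x points away from the robot and upward, its top leans toward the robot. Its 45 mm width is level and its upper part is free to grip
- stand: white sloped stand, fixed to the worktop, footprint 104 x 62 mm, turned by up to 0.25 rad about z. Origin: centre of its underside; z up. Its shelf rises along its +x (away from the robot) at 0.5 rad; the shelf's middle is 36 mm above the origin. A 14 mm lip stops the pack at the low end, 8 mm side guides (outer width 60 mm) stand beside it
- wall_near (a joint): hinge of the tray wall on the blank's -x side, rad: 0 = folded out flat, 1.571 = upright, where it stops. Starts partly raised at 0.6 to 0.95. A stiff crease (about 0.02 N m): the wall stays where it is left
- wall_near_edge (a point): middle of the free edge of the near wall, on its inner (upper) face, 38 mm from the hinge
- wall_far (a joint): hinge of the tray wall on the blank's +x side, rad: 0 = folded out flat, 1.571 = upright, where it stops. Starts partly raised at 0.6 to 0.95. A stiff crease (about 0.02 N m): the wall stays where it is left
- wall_far_edge (a point): middle of the free edge of the far wall, on its inner (upper) face, 38 mm from the hinge
- wall_left (a joint): hinge of the tray wall on the blank's +y side, rad: 0 = folded out flat, 1.571 = upright, where it stops. Starts partly raised at 0.6 to 0.95. A stiff crease (about 0.02 N m): the wall stays where it is left
- wall_left_edge (a point): middle of the free edge of the left wall, on its inner (upper) face, 38 mm from the hinge
- wall_right (a joint): hinge of the tray wall on the blank's -y side, rad: 0 = folded out flat, 1.571 = upright, where it stops. Starts partly raised at 0.6 to 0.95. A stiff crease (about 0.02 N m): the wall stays where it is left
- wall_right_edge (a point): middle of the free edge of the right wall, on its inner (upper) face, 38 mm from the hinge
- surgical_tape: roll of cream surgical tape, 59 mm across, 25 mm high, lying flat; loose bystander; origin: centre of its underside
- dial_timer: wind-up timer, white square body and teal dial, 62x62x36 mm; loose bystander; origin: centre of its underside
- vial_blue: small glass vial with a blue cap, 23 mm across, 50 mm high, standing upright; loose bystander; origin: centre of its underside
There are look-alikes about, which are no part of the job. What is shaped like the gauze_pack but blue or green is not meant.

How it is judged:
On the way, in this order (a step that is already met when the one before it is completed fails the run):
1. all four walls of the tray are upright (value of joint each of wall_near, wall_far, wall_left, wall_right above 1.44 rad), for 0.2 s.
2. the gauze carton stands on the tray's floor inside the walls (x of gauze_pack in the frame of blank between -0.013 and 0.013 m and y of gauze_pack in the frame of blank between -0.013 and 0.013 m and z of gauze_pack in the frame of blank below 0.01 m and angle between gauze_pack's own z axis and vertical below 0.12 rad and angle between the x axis of gauze_pack and the y axis of blank, either way round below 0.25 rad), for 0.2 s.
At the end, for the whole second after the job is handed in: All four walls stand within 0.13 rad of upright; the gauze carton is released, at rest, upright within 0.12 rad, its long side along the tray's long side, centred within 13 mm each way, its underside on the tray's floor (at most 10 mm above the worktop) (all of step 1 and all of step 2 and linear speed of gauze_pack below 0.02 m/s and contact force between the fingers and gauze_pack below 0.05 N); the robot touches nothing.
It fails at once if the carton is let go while more than 25 mm above the tray's floor (horizontal distance between gauze_pack and blank below 0.06 m and z of gauze_pack in the frame of blank above 0.029 m and contact force between the fingers and gauze_pack below 0.01 N).
It fails at once if the tape roll, the timer or the vial is moved more than 25 mm or the vial is tipped (distance of any of surgical_tape, dial_timer, vial_blue from where it was at the start of the episode above 0.025 m or angle between vial_blue's own z axis and vertical above 0.5 rad).
It also fails if it takes over 72 s, if anything falls off the work surface, if the arm or the gripper's body presses on something with over 40 N, if the wrist force passes 120 N, or if a joint passes its speed limit or range.

## Robot

A 6-joint arm with a two-finger parallel gripper is mounted at the origin on a cart in front of the work surface, level with it; the furniture and walls round the work are solid. World frame = base frame: x ahead of the robot, y to its left, z up, the work surface at z = 0. Lengths are in m, angles in rad, forces in N, time in s.
With the tool pointing down it reaches from about 0.3 to 0.875 m from the base axis. Payload 6.4 kg.
Tool frame: the origin (TCP) lies at the very end of the fingers, on their centre line; the grasp point (between the pads) lies 19 mm behind it; z points along the fingers, y is the line along which they close (so a half turn about z gives the same grasp; the last joint's range is limited). The gripper opens to 85 mm and grips with 20 to 120 N. Pads are 22 mm wide; open, the fingers measure 114 mm over their backs; the gripper's body (76 mm by 85 mm) begins 54 mm behind the grasp point. The pads swing forward as they close: fully open they stand 13 mm farther back than shut.
Start: joints at [0.939, 0.181, 1.607, -0, 1.354, -0.206], TCP at [0.237, 0.524, 0.231] pointing down, gripper open.
Joint ranges: [-2.99, 2.99], [-0.89, 2.07], [0.3, 2.58], [-1.14, 4.28], [0, 2.63], [-3.12, 3.12]. Speed limits (rad/s): [2.57, 2.57, 3.01, 3.14, 3.14, 3.14].

## Interface

Orientations are given as a unit quaternion [w, x, y, z].
In Python, from bench import * gives the robot as it stands. The module is installed in compiled form; this text tells all that it offers.
- The arm moves only by the tool arm_command, never from a script. Its arguments are lists of equal length, an entry for each row: "dp": the shift along the tool's x, y, z in units of 0.25 m (1.0 is 0.25 m), a list of three; "turn": the turn, a rotation vector about the tool's x, y, z in units of 30 degrees (1.0 is 30 degrees), a list of three; "jaw": the opening, from 0 (shut) to 1 (fully open). A call has 1 to 5 rows; each row is the pose to reach, as a shift and turn from the pose commanded when the call began, along the tool's axes at that moment; what a row does not reach only later rows make up. A row lasts 1/8 s, in which the tool goes at most 62.5 mm and 10.7 degrees, less where a joint would pass 70% of its speed; a pose out of reach is approached as far as the arm can. A call with a number of a shift or a turn outside -1 to 1 is refused whole. A call with a gripper value outside its range is refused whole. The fingers move at their own pace and stop on an object; the grip force is fixed at half the most. Time passes only in rows, so rows that repeat a pose let the fingers close. It gives the time, the measured TCP pose, the force, the opening and the grip force at its end, in the units of the state.
- get_obs(): the state, without advancing time (a new reading comes with each control period).
- camera(name): name is "scene" or "side" or "wrist"; returns the picture (420x560x3 uint8, blue, green, red); there is no depth.
- get_calibration(name): a dict with "camera_matrix" (3x3 intrinsics, pixels), "R" (3x3) and "t" (3): a world point X has camera coordinates R X + t; the wrist camera has in their place "mount" (4x4, takes a point from camera to tool coordinates, whose origin is the TCP and whose axes are the flange's). Camera axes: x right, y down, z forward; pixel columns grow to the right and rows downward; lengths in m; the calibration is good to about 2 mm. A picture is of the moment at which its call begins: read the wrist's pose just before it. get_calibration takes no time and is no camera call.
- hand_in(): hands the job in; it is judged then, once.
The state is a dict: "time_s": time; "q": joint angles; "dq": joint speeds; "joint_efforts": joint torques, N m; "eef_pos": TCP position; "eef_rot": TCP orientation; "wrist_force": force on the tool from outside, world axes, zero at the start; "torque": the same for the moment, N m; "opening": opening from 0.0 (shut) to 1.0 (fully open); "grasp_force": force on a finger pad.
Only numpy, scipy, OpenCV 4.12 (cv2) and the standard library are available. Lean on these libraries where they do the work, as an engineer would, in place of code of your own. Each camera call takes 0.05 s, during which the arm holds its last target. There are 200 camera calls.

## Working session

There is one attempt and no reset: what is moved stays moved. The work goes in short steps, Python scripts to look and compute and a tool call to move; the robot and the scene stay as the last step left them, time stands still between calls to the robot, and variables do not carry over. Pictures are saved under pics/ and viewed, at most 10 in all, crops included, and the job is handed in when it is done.

Besides the shell and the picture viewer there is one more tool, called as name(argument=value, ...) on one line, values as JSON. arm_command: Moves the arm, as the interface text tells. Its arguments: {"type":"object","properties":{"dp":{"type":"array"},"turn":{"type":"array"},"jaw":{"type":"array"}},"required":["dp","turn","jaw"]}

```bash
mkdir -p pics
python3 - <<'E'
from bench import *
import cv2,numpy as np
o=get_obs();print({k:np.round(v,3).tolist() for k,v in o.items()})
a=camera("scene");b=camera("side")
cv2.imwrite("pics/scene0.png",a);cv2.imwrite("pics/side0.png",b)
for n in("scene","side","wrist"):
    c=get_calibration(n);print(n,{k:np.round(v,4).tolist() for k,v in c.items()})
E
```

```text
{'time_s': 0.0, 'q': [0.939, 0.182, 1.608, -0.0, 1.354, -0.206], 'dq': [-0.0, -0.002, 0.0, 0.001, -0.001, -0.001], 'joint_efforts': [-0.0, -44.487, -35.133, -0.0, 0.009, -0.0], 'eef_pos': [0.237, 0.523, 0.23], 'eef_rot': [-0.0, 0.211, 0.977, -0.001], 'wrist_force': [0.272, 0.101, -0.702], 'torque': [-0.033, -0.032, 0.034], 'grasp_force': 0.0, 'opening': 1.001}
scene {'camera_matrix': [[503.0158, 0.0, 275.2465], [0.0, 503.0158, 203.4802], [0.0, 0.0, 1.0]], 'R': [[0.6935, -0.7205, -0.0013], [-0.3358, -0.3217, -0.8853], [0.6374, 0.6144, -0.465]], 't': [-0.4317, 0.2196, 0.8215]}
side {'camera_matrix': [[524.998, 0.0, 271.7945], [0.0, 524.998, 212.0891], [0.0, 0.0, 1.0]], 'R': [[0.9991, 0.0334, 0.0272], [0.0372, -0.3517, -0.9354], [-0.0217, 0.9355, -0.3526]], 't': [-0.5437, -0.0149, 1.4157]}
wrist {'camera_matrix': [[350.09, 0.0, 284.0238], [0.0, 350.09, 210.8254], [0.0, 0.0, 1.0]], 'mount': [[-0.0002, -0.9578, -0.2874, 0.0729], [1.0, -0.0002, -0.0, -0.0008], [-0.0, -0.2874, 0.9578, -0.1428], [0.0, 0.0, 0.0, 1.0]]}
```

View pics/scene0.png

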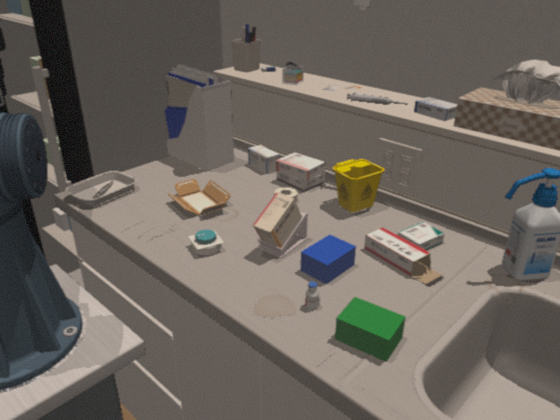

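View pics/side0.png

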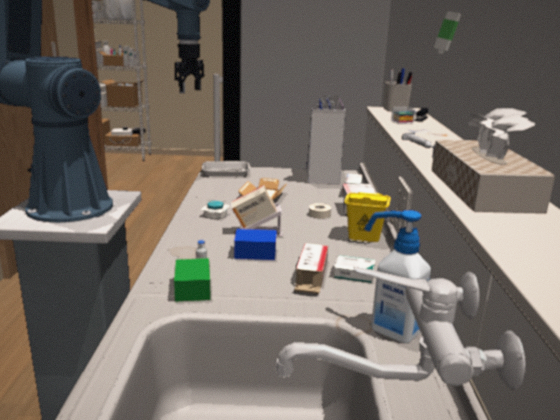

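The scene view shows the kraft blank at (200,200), the timer at (206,242), the stand with the beige/red carton at (282,222), the tape roll behind it at (286,192) and the vial at (312,296). The blue (328,258) and green (370,328) boxes are the look-alikes. In the side view the blank is at about (262,190), the carton at (256,207) and the tape roll at (320,211).

```bash
cat > h.py <<'E'
from bench import *
import cv2,numpy as np
from scipy.spatial.transform import Rotation as R
def rot(q): return R.from_quat(np.r_[q[1:],q[0]])
def cam(n,o=None):
    c=get_calibration(n);K=np.array(c["camera_matrix"])
    if n!="wrist": return K,np.array(c["R"]),np.array(c["t"])
    T=np.eye(4);T[:3,:3]=rot(o["eef_rot"]).as_matrix();T[:3,3]=o["eef_pos"]
    M=np.linalg.inv(T@np.array(c["mount"]));return K,M[:3,:3],M[:3,3]
def ray(c,p):
    K,Rm,t=c;d=Rm.T@np.linalg.solve(K,[p[0],p[1],1]);return -Rm.T@t,d/np.linalg.norm(d)
def plane(c,p,z):
    o,d=ray(c,p);return o+d*(z-o[2])/d[2]
def tri(*cp):
    A=0;b=0;L=[]
    for c,p in cp:
        o,d=ray(c,p);P=np.eye(3)-np.outer(d,d);A=A+P;b=b+P@o;L.append((P,o))
    X=np.linalg.solve(A,b);return X,[np.linalg.norm(P@(X-o)) for P,o in L]
def proj(c,X):
    K,Rm,t=c;v=K@(Rm@np.asarray(X)+t);return v[:2]/v[2]
def snap(name):
    o=get_obs();im=camera("wrist");cv2.imwrite(f"pics/{name}.png",im)
    np.savez(f"pics/{name}.npz",p=o["eef_pos"],q=o["eef_rot"]);return im,o
def load(name):
    z=np.load(f"pics/{name}.npz");return cam("wrist",dict(eef_pos=z["p"],eef_rot=z["q"]))
def goal(pos,Rt,ref=None):
    "shift (0.25 m) and turn (30deg) in tool axes from measured/ref pose"
    o=get_obs();r=rot(o["eef_rot"]);p=np.array(o["eef_pos"])
    if ref is not None:p,r=ref
    return np.round(r.inv().apply(np.asarray(pos)-p)/.25,3),np.round((r.inv()*Rt).as_rotvec()/np.radians(30),3)
E
python3 - <<'E'
from h import *
s=cam("scene");d=cam("side")
for n,a,b in[("blank",(198,203),(262,192)),("carton",(280,218),(256,207)),("tape",(286,192),(320,211)),("timer",(206,238),(215,207)),("vial",(312,290),(201,247)),("blue",(328,255),(256,243))]:
    print(n,plane(s,a,.0).round(3),*[np.round(v,3) for v in tri((s,a),(d,b))])
o=get_obs();print(rot(o["eef_rot"]).as_matrix().round(3))
E
```

```text
blank [0.509 0.155 0.   ] [0.508 0.154 0.006] [0.004 0.004]
carton [ 0.594 -0.043  0.   ] [ 0.509 -0.123  0.065] [0.001 0.001]
tape [ 0.704  0.04  -0.   ] [0.675 0.013 0.014] [0.005 0.005]
timer [0.418 0.013 0.   ] [ 0.395 -0.018  0.022] [0.001 0.001]
vial [ 0.437 -0.273  0.   ] [ 0.403 -0.3    0.034] [0. 0.]
blue [ 0.55  -0.221  0.   ] [ 0.517 -0.245  0.025] [0.001 0.001]
[[-0.911  0.413 -0.001]
 [ 0.413  0.911 -0.001]
 [ 0.    -0.002 -1.   ]]
```

Run:
```python
from h import *
t=R.from_quat([0,1,0,0]);print(t.as_matrix())
print(goal([.344,.27,.30],t));print(goal([.45,.02,.30],t,(np.array([.344,.27,.30]),t)))
```

```text
[[-1.  0.  0.]
 [ 0.  1.  0.]
 [ 0.  0. -1.]]
(array([-0.807, -0.747, -0.277]), array([-0.003, -0.001, -0.813]))
(array([-0.424, -1.   ,  0.   ]), array([0., 0., 0.]))
```

arm_command(dp=[[-0.2,-0.19,-0.07],[-0.4,-0.37,-0.14],[-0.6,-0.56,-0.21],[-0.8,-0.75,-0.28],[-0.81,-0.75,-0.28]], turn=[[0,0,-0.27],[0,0,-0.54],[0,0,-0.81],[0,0,-0.81],[0,0,-0.81]], jaw=[0,0,0,0,0])

```text
time_s: 0.72
eef_pos: [0.3452, 0.2671, 0.302]
eef_rot: [0.001, 0.002, 1.0, -0.0]
wrist_force: [0.4, -0.9, -0.3]
opening: 0.0
grasp_force: 0.0
```

arm_command(dp=[[-0.11,-0.25,0],[-0.22,-0.5,0],[-0.33,-0.75,0],[-0.42,-1.0,0],[-0.42,-1.0,0]], turn=[[0,0,0],[0,0,0],[0,0,0],[0,0,0],[0,0,0]], jaw=[0,0,0,0,0])

```text
time_s: 1.35
eef_pos: [0.4495, 0.0159, 0.3009]
eef_rot: [-0.0, 0.003, 1.0, -0.0]
wrist_force: [0.4, 1.5, -0.2]
opening: -0.002
grasp_force: 0.0
```

arm_command(dp=[[0,0,0],[0,0,0]], turn=[[0,0,0],[0,0,0]], jaw=[0,0])

```text
time_s: 1.6
eef_pos: [0.4486, 0.0198, 0.301]
eef_rot: [-0.0, 0.001, 1.0, 0.0]
wrist_force: [-0.2, 0.5, -1.0]
opening: -0.002
grasp_force: 0.0
```

Run:
```python
from h import *
im,o=snap("w1");print(o["eef_pos"],o["eef_rot"],o["q"],o["opening"])
```

```text
[0.44861344 0.01976747 0.3009948 ] [-3.84679398e-04  6.93072809e-04  9.99999652e-01  2.58900275e-04] [-2.21651111e-01 -1.66508046e-01  1.81592556e+00  3.37615730e-04
  1.49303928e+00 -1.79108766e+00] -0.001924779634802163
```

View pics/w1.png

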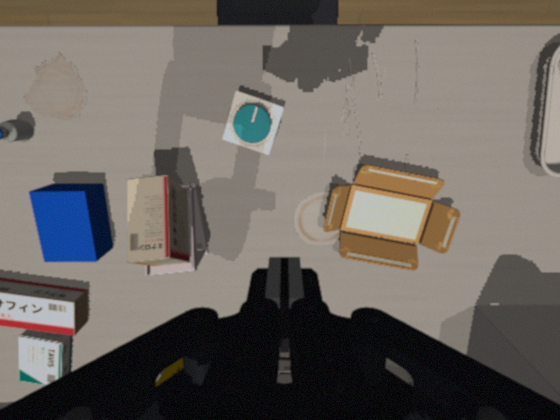

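The wrist view shows the blank at (385,215) with its pale floor, the timer at (252,120), the beige/red carton on the stand at (160,220) and the blue box at (70,222). There is also a cream ring at (318,218) that could be a stain or the tape roll. I'll crop in on both.

Run:
```python
from h import *
im=cv2.imread("pics/w1.png");a=cv2.resize(im[155:285,285:475],None,fx=4,fy=4,interpolation=cv2.INTER_CUBIC)
b=cv2.resize(im[155:285,110:220],None,fx=4,fy=4,interpolation=cv2.INTER_CUBIC)
s=cv2.imread("pics/scene0.png");
w=np.hstack([cv2.resize(a,(400,274)),cv2.resize(b,(400,274))]) if 0 else None
top=np.hstack([cv2.resize(a,(500,342)),cv2.resize(b,(289,342))])
c=cv2.resize(s[165:265,150:330],(430,239),interpolation=cv2.INTER_CUBIC);d=cv2.resize(cv2.imread("pics/side0.png")[165:240,190:340],(359,239),interpolation=cv2.INTER_CUBIC)
cv2.imwrite("pics/c1.png",np.vstack([top,np.hstack([c,d])]))
W=load("w1");X=plane(W,(318,218),0);print(X,proj(cam("scene"),X),proj(cam("side"),X))
print(plane(W,(385,215),.004), plane(W,(252,120),.036))
```

```text
[0.51830262 0.06417452 0.        ] [225.21781985 214.00791282] [263.28806665 205.58753377]
[0.51301834 0.15186245 0.004     ] [ 0.390439   -0.01702992  0.036     ]
```

View pics/c1.png

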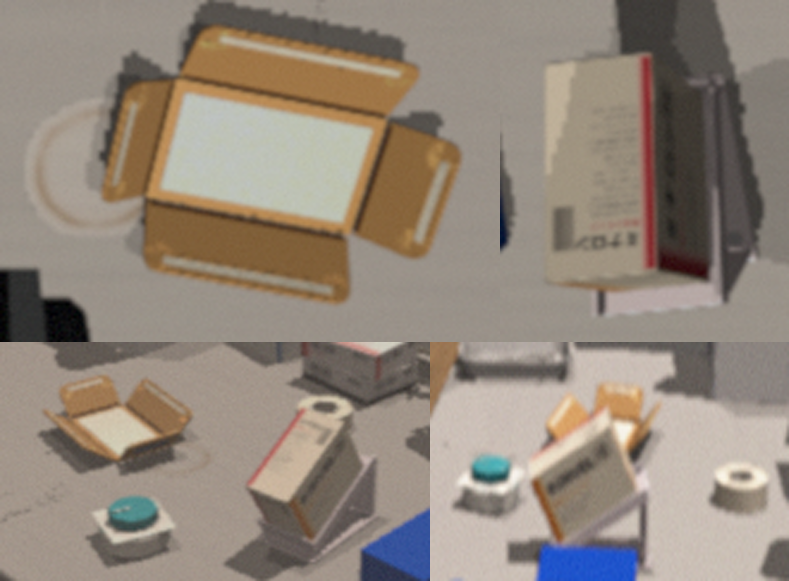

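The cream ring runs flat under the wall, so it is a stain. The real tape roll is at side (320,211), about (0.675,0.013). The box on the stand is beige with a red stripe, so it is the carton, and the blue and green boxes are not. Next is a second wrist view, for triangulation.

arm_command(dp=[[0.04,-0.2,0],[0.08,-0.4,0],[0.08,-0.4,0],[0.08,-0.4,0],[0.08,-0.4,0]], turn=[[0,0,0],[0,0,0],[0,0,0],[0,0,0],[0,0,0]], jaw=[0,0,0,0,0])

```text
time_s: 2.28
eef_pos: [0.4291, -0.0794, 0.3013]
eef_rot: [0.0, -0.0, 1.0, 0.0]
wrist_force: [0.1, 0.8, -0.7]
opening: -0.003
grasp_force: 0.0
```

Run:
```python
from h import *
im,o=snap("w2");print(o["eef_pos"])
for n in("w1","w2"):
    im=cv2.imread(f"pics/{n}.png");W=load(n)
    hsv=cv2.cvtColor(im,cv2.COLOR_BGR2HSV)
    m=cv2.inRange(hsv,(5,90,60),(25,255,255));m[:, :250]=0;m[300:]=0
    m=cv2.morphologyEx(m,cv2.MORPH_CLOSE,np.ones((5,5)))
    cs,_=cv2.findContours(m,cv2.RETR_CCOMP,cv2.CHAIN_APPROX_SIMPLE)
    cs=sorted(cs,key=cv2.contourArea)[::-1][:3]
    for c in cs: print(n,cv2.contourArea(c),np.round(cv2.minAreaRect(c),1) if 0 else cv2.minAreaRect(c))
    # pale floor
    x,y,w,h=cv2.boundingRect(cs[0]);k=np.zeros(m.shape,np.uint8);cv2.drawContours(k,cs,0,255,-1)
    f=cv2.inRange(hsv,(0,0,120),(180,60,255))&k
    fc,_=cv2.findContours(f,cv2.RETR_EXTERNAL,cv2.CHAIN_APPROX_NONE);fc=max(fc,key=cv2.contourArea)
    P=np.array([plane(W,p[0],.004)[:2] for p in fc],np.float32)
    (cx,cy),sz,an=cv2.minAreaRect(P);print("floor",cx,cy,sz,an)
im=cv2.imread("pics/w2.png")
a=cv2.resize(im[130:290,130:330],(780,600),interpolation=cv2.INTER_CUBIC) 
b=cv2.resize(cv2.imread("pics/w1.png")[155:290,110:225],(390,458),interpolation=cv2.INTER_CUBIC)
cv2.imwrite("pics/c2.png",np.hstack([cv2.resize(a,(400,320)),cv2.resize(b,(390,458))[:320]]) if 0 else np.hstack([cv2.resize(im[130:290,190:330],(400,457),interpolation=cv2.INTER_CUBIC),b[:457]]))
```

```text
[ 0.42905248 -0.07936009  0.30130237]
w1 9750.5 ((391.923095703125, 217.88461303710938), (131.20169067382812, 96.68525695800781), 11.309932708740234)
w1 5099.0 ((448.0, 12.0), (24.0, 222.0), 90.0)
w1 2915.5 ((385.61767578125, 214.8880157470703), (77.0875015258789, 40.79103469848633), 10.885526657104492)
floor 0.5130772590637207 0.15236400067806244 (0.09618315100669861, 0.05114734172821045) 78.45345306396484
w2 9380.0 ((468.8846130371094, 232.57693481445312), (129.82888793945312, 95.31244659423828), 11.309932708740234)
w2 7906.0 ((463.5, 21.0), (42.0, 191.0), 90.0)
w2 2795.0 ((458.53009033203125, 228.84454345703125), (76.86385345458984, 40.22129821777344), 10.954063415527344)
floor 0.5130066275596619 0.15240591764450073 (0.09611515700817108, 0.051041051745414734) 78.91130828857422
```

View pics/c2.png

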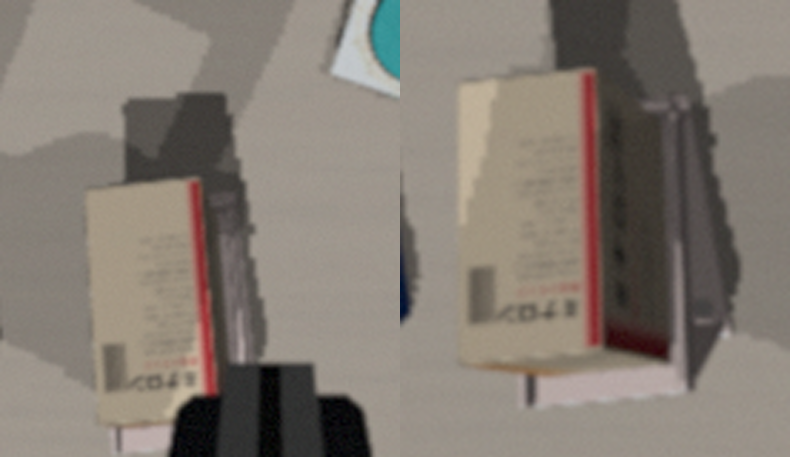

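Both views put the floor centre at (0.513,0.152), with label 96x51 mm and yaw about -0.197. The crops show the carton's top face. Its corners are about (127,180), (166,176), (169,257), (127,262) in w1 and (220,196), (259,192), (266,269), (224,279) in w2.

Run:
```python
from h import *
A,B=load("w1"),load("w2")
a=np.array([(127.1,179.5),(166,175.6),(169,256.7),(126.8,261.8)]);b=np.array([(220.1,195.8),(259.3,192.3),(266,268.6),(224.3,278.8)])
P=[]
for i in range(4):
    X,e=tri((A,a[i]),(B,b[i]));P.append(X);print(X.round(4),np.round(e,4),"scene",proj(cam("scene"),X).round(),"side",proj(cam("side"),X).round())
P=np.array(P);c=P.mean(0);print("c",c)
print([round(float(np.linalg.norm(P[i]-P[(i+1)%4])),4) for i in range(4)])
L=(P[2]+P[3]-P[0]-P[1])/2;w=(P[1]+P[2]-P[0]-P[3])/2
print("slope",np.arctan2(L[2],np.hypot(*L[:2])),"yaw L",np.arctan2(L[1],L[0]),"yaw w",np.arctan2(-w[0],w[1]),w)
s=cv2.imread("pics/scene0.png");d=cv2.imread("pics/side0.png")
for X in P:
    for im,n in((s,"scene"),(d,"side")):
        u=proj(cam(n),X).round().astype(int);cv2.circle(im,tuple(map(int,u)),0,(255,0,255),-1)
cv2.imwrite("pics/c3.png",np.hstack([cv2.resize(s[180:260,240:320],(400,400),interpolation=cv2.INTER_NEAREST),cv2.resize(d[180:240,220:280],(400,400),interpolation=cv2.INTER_NEAREST)]))
```

```text
[ 0.4507 -0.1503  0.072 ] [0.0004 0.0004] scene [270. 231.] side [231. 207.]
[ 0.4461 -0.1071  0.0745] [0.0004 0.0004] scene [253. 223.] side [231. 200.]
[ 0.5218 -0.0994  0.1106] [0.0025 0.0025] scene [276. 193.] side [262. 186.]
[ 0.5282 -0.1423  0.1152] [0.0002 0.0002] scene [294. 197.] side [264. 190.]
c [ 0.4866982  -0.12475116  0.09308238]
[0.0435, 0.0842, 0.0437, 0.0891]
slope 0.47509066882565887 yaw L 0.10197527026484 yaw w 0.12817766098137545 [-0.00555159  0.04307423 -0.00103581]
```

View pics/c3.png

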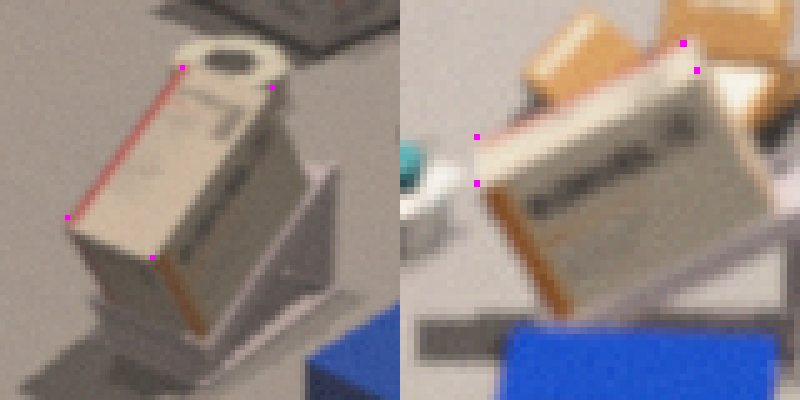

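The projected corners fall on the carton's top in both the scene and side views, and the top centre at 94 mm matches the text. The carton's yaw is about 0.115. Now I'll fold the walls with closed fingers, starting with the near one.

Run:
```python
from h import *
y=-.197;t=R.from_euler("z",y)*R.from_quat([0,1,0,0])
c=np.array([.513,.1524,0]);ex=np.array([np.cos(y),np.sin(y),0]);ey=np.array([-ex[1],ex[0],0])
print(c-.09*ex,goal(c-.09*ex+[0,0,.12],t))
```

```text
[0.42474076 0.17001554 0.        ] (array([0.017, 0.998, 0.725]), array([0.001, 0.   , 0.378]))
```

arm_command(dp=[[0,0.2,0.1],[0,0.4,0.3],[0.01,0.6,0.5],[0.02,0.8,0.6],[0.02,1.0,0.725]], turn=[[0,0,0.19],[0,0,0.38],[0,0,0.38],[0,0,0.38],[0,0,0.38]], jaw=[0,0,0,0,0])

```text
time_s: 2.95
eef_pos: [0.4238, 0.167, 0.1223]
eef_rot: [0.0, 0.099, 0.995, 0.0]
wrist_force: [2.1, -0.3, 0.8]
opening: -0.0
grasp_force: 0.0
```

arm_command(dp=[[0,0,0.2],[0,0,0.41],[0,0,0.41],[0,0,0.41]], turn=[[0,0,0],[0,0,0],[0,0,0],[0,0,0]], jaw=[0,0,0,0])

```text
time_s: 3.45
eef_pos: [0.4254, 0.1648, 0.0221]
eef_rot: [0.001, 0.1, 0.995, 0.0]
wrist_force: [1.1, -0.3, 0.7]
opening: -0.003
grasp_force: 0.0
```

arm_command(dp=[[-0.05,0,0],[-0.09,0,0],[-0.13,0,0],[-0.16,0,0],[-0.17,0,0]], turn=[[0,0,0],[0,0,0],[0,0,0],[0,0,0],[0,0,0]], jaw=[0,0,0,0,0])

```text
time_s: 4.08
eef_pos: [0.4369, 0.1608, 0.0137]
eef_rot: [-0.03, 0.1, 0.994, 0.0]
wrist_force: [-73.3, 30.8, 28.6]
opening: -0.004
grasp_force: 41.4
```

It jammed at the free edge with 73 N: friction locks the low wall when pushed horizontally. I'll back off and lift it from below instead.

arm_command(dp=[[0.1,0,0],[0.17,0,0],[0.2,0,0],[0.2,0,0]], turn=[[0,0,0],[0,0,0],[0,0,0],[0,0,0]], jaw=[0,0,0,0])

```text
time_s: 4.58
eef_pos: [0.4187, 0.1656, 0.0218]
eef_rot: [0.002, 0.1, 0.995, 0.0]
wrist_force: [-0.5, -0.8, 0.6]
opening: 0.002
grasp_force: 0.0
```

Run:
```python
from h import *
o=get_obs();print(o["eef_pos"],o["eef_rot"],o["wrist_force"])
im=camera("wrist");s=camera("scene");d=camera("side")
cv2.imwrite("pics/c4.png",np.hstack([cv2.resize(im[100:420,120:440],(400,400)),np.vstack([cv2.resize(s[160:240,140:300],(400,200),interpolation=cv2.INTER_CUBIC),cv2.resize(d[160:220,200:320],(400,200),interpolation=cv2.INTER_CUBIC)])]))
```

```text
[0.41874338 0.16560537 0.02175334] [1.62190588e-03 1.00442931e-01 9.94941459e-01 2.82029787e-04] [-0.51995251 -0.75610117  0.55607456]
```

View pics/c4.png

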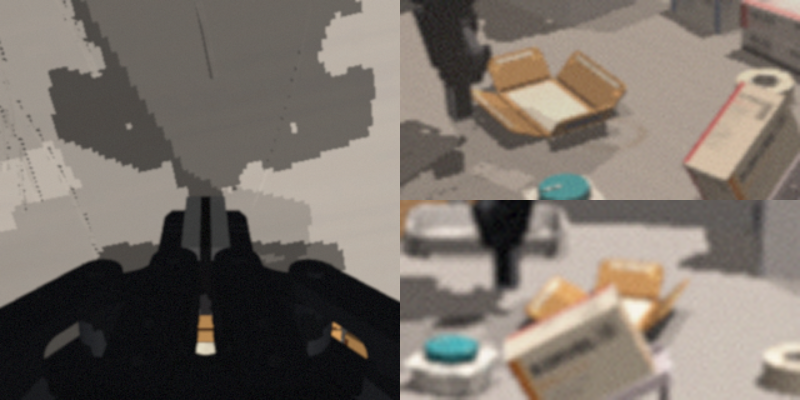

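arm_command(dp=[[0,0,0.06],[0,0,0.063],[-0.06,0,0.063],[-0.11,0,0.063],[-0.13,0,0.063]], turn=[[0,0,0],[0,0,0],[0,0,0],[0,0,0],[0,0,0]], jaw=[0,0,0,0,0])

```text
time_s: 5.35
eef_pos: [0.4351, 0.1611, 0.0007]
eef_rot: [-0.015, 0.101, 0.995, -0.0]
wrist_force: [-40.5, 17.0, 13.4]
opening: -0.001
grasp_force: 21.9
```

arm_command(dp=[[0.05,0,-0.01],[0.026,0,-0.04],[0.01,0,-0.065],[-0.014,0,-0.088],[-0.038,0,-0.1]], turn=[[0,0,0],[0,0,0],[0,0,0],[0,0,0],[0,0,0]], jaw=[0,0,0,0,0])

```text
time_s: 5.98
eef_pos: [0.4606, 0.1571, 0.031]
eef_rot: [0.002, 0.1, 0.995, 0.0]
wrist_force: [-0.4, -0.1, -0.3]
opening: -0.001
grasp_force: 0.3
```

arm_command(dp=[[-0.015,0,0],[-0.03,0,0.01],[-0.04,0,0.02],[-0.04,0,0.02]], turn=[[0,0,0],[0,0,0],[0,0,0],[0,0,0]], jaw=[0,0,0,0])

```text
time_s: 6.48
eef_pos: [0.4672, 0.1554, 0.024]
eef_rot: [-0.001, 0.1, 0.995, -0.0]
wrist_force: [-2.5, 0.3, -1.7]
opening: -0.0
grasp_force: 0.9
```

Run:
```python
from h import *
o=get_obs();print(o["eef_pos"],o["wrist_force"])
im=camera("wrist");s=camera("scene");d=camera("side")
cv2.imwrite("pics/c5.png",np.hstack([cv2.resize(im[100:420,120:440],(400,400)),np.vstack([cv2.resize(s[160:240,140:300],(400,200),interpolation=cv2.INTER_CUBIC),cv2.resize(d[160:220,200:320],(400,200),interpolation=cv2.INTER_CUBIC)])]))
```

```text
[0.46715459 0.15537167 0.02404604] [-2.50215024  0.28938396 -1.73832883]
```

View pics/c5.png

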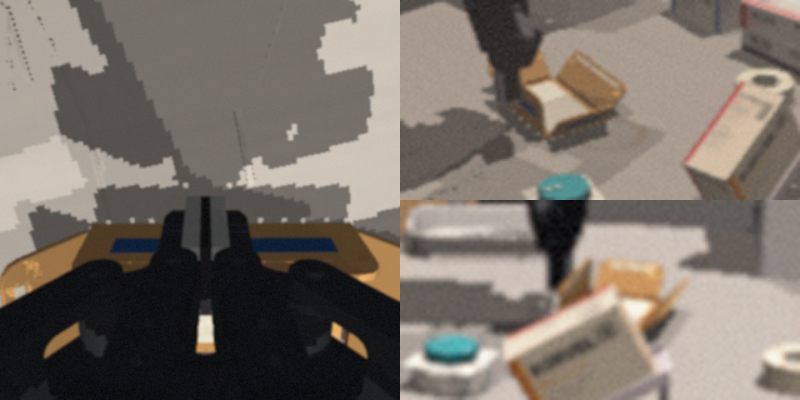

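The near wall is coming up: its outer face with the blue strip is visible beside the fingers. I'll press it to the stop.

arm_command(dp=[[-0.01,0,0.01],[-0.02,0,0.01],[-0.03,0,0.01],[-0.03,0,0.01]], turn=[[0,0,0],[0,0,0],[0,0,0],[0,0,0]], jaw=[0,0,0,0])

```text
time_s: 7.12
eef_pos: [0.4677, 0.1553, 0.0211]
eef_rot: [-0.008, 0.1, 0.995, -0.0]
wrist_force: [-26.4, 7.2, 21.1]
opening: -0.004
grasp_force: 13.2
```

The stop was reached at u = -45 mm with 26 N. Now the far wall.

arm_command(dp=[[0.08,0,0],[0.08,0,-0.2],[0.0,0,-0.32],[-0.25,0,-0.32],[-0.5,0,-0.32]], turn=[[0,0,0],[0,0,0],[0,0,0],[0,0,0],[0,0,0]], jaw=[0,0,0,0,0])

```text
time_s: 7.75
eef_pos: [0.6007, 0.1288, 0.1041]
eef_rot: [0.002, 0.1, 0.995, 0.0]
wrist_force: [0.6, -0.4, 1.1]
opening: -0.001
grasp_force: 0.0
```

arm_command(dp=[[-0.05,0,0],[-0.05,0,0],[-0.05,0,0]], turn=[[0,0,0],[0,0,0],[0,0,0]], jaw=[0,0,0])

```text
time_s: 8.12
eef_pos: [0.6085, 0.127, 0.1019]
eef_rot: [-0.001, 0.1, 0.995, -0.0]
wrist_force: [0.0, 0.1, -0.0]
opening: 0.003
grasp_force: 0.0
```

```bash
cat >> h.py <<'E'
YAW=-.197;C=np.array([.513,.1524,0]);EX=np.array([np.cos(YAW),np.sin(YAW),0]);EY=np.array([-EX[1],EX[0],0])
def uvz():
    o=get_obs();d=np.array(o["eef_pos"])-C;return np.round([d@EX,d@EY,d[2]],4),np.round(o["wrist_force"],1)
E
python3 -c "
from h import *
print(uvz(),get_obs()['q'])"
```

```text
(array([ 0.0987, -0.0062,  0.1019]), array([ 0. ,  0.1, -0. ])) [ 1.50532931e-02  4.20857780e-01  1.58067377e+00  4.79487430e-05
  1.14143936e+00 -1.35573596e+00]
```

arm_command(dp=[[0,0.025,0.2],[0,0.025,0.37],[0.04,0.025,0.375],[0.07,0.025,0.375],[0.08,0.025,0.375]], turn=[[0,0,0],[0,0,0],[0,0,0],[0,0,0],[0,0,0]], jaw=[0,0,0,0,0])

```text
time_s: 8.75
eef_pos: [0.5925, 0.1371, 0.0111]
eef_rot: [0.002, 0.1, 0.995, 0.0]
wrist_force: [0.2, -0.5, 0.5]
opening: 0.0
grasp_force: 0.0
```

arm_command(dp=[[0.01,0,-0.01],[0.026,0,-0.035],[0.042,0,-0.06],[0.066,0,-0.08],[0.09,0,-0.09]], turn=[[0,0,0],[0,0,0],[0,0,0],[0,0,0],[0,0,0]], jaw=[0,0,0,0,0])

```text
time_s: 9.38
eef_pos: [0.57, 0.1411, 0.0319]
eef_rot: [0.001, 0.1, 0.995, 0.0]
wrist_force: [1.2, -1.1, -0.0]
opening: 0.0
grasp_force: 0.6
```

arm_command(dp=[[0.015,0,0],[0.025,0,0.01],[0.035,0,0.02],[0.035,0,0.02]], turn=[[0,0,0],[0,0,0],[0,0,0],[0,0,0]], jaw=[0,0,0,0])

```text
time_s: 9.88
eef_pos: [0.5602, 0.1429, 0.0253]
eef_rot: [-0.001, 0.1, 0.995, -0.0]
wrist_force: [-1.6, 0.4, -1.0]
opening: 0.001
grasp_force: 0.0
```

```bash
python3 -c "
from h import *
print(uvz())"
```

```text
(array([ 0.0481, -0.0001,  0.0253]), array([-1.6,  0.4, -1. ]))
```

arm_command(dp=[[0.015,0,0.01],[0.025,0,0.01],[0.035,0,0.01],[0.04,0,0.01],[0.04,0,0.01]], turn=[[0,0,0],[0,0,0],[0,0,0],[0,0,0],[0,0,0]], jaw=[0,0,0,0,0])

```text
time_s: 10.5
eef_pos: [0.5571, 0.1437, 0.0243]
eef_rot: [0.006, 0.101, 0.995, 0.0]
wrist_force: [19.5, -2.9, -15.9]
opening: -0.0
grasp_force: 10.0
```

```bash
python3 -c "
from h import *
print(uvz())"
```

```text
(array([0.0449, 0.0001, 0.0243]), array([ 19.5,  -2.9, -15.9]))
```

arm_command(dp=[[-0.08,0,0],[-0.08,0,-0.2],[-0.08,0,-0.32],[0.1,0.25,-0.32],[0.22,0.5,-0.32]], turn=[[0,0,0],[0,0,0],[0,0,0],[0,0,0],[0,0,0]], jaw=[0,0,0,0,0])

```text
time_s: 11.12
eef_pos: [0.5274, 0.2585, 0.1039]
eef_rot: [0.0, 0.101, 0.995, 0.0]
wrist_force: [0.1, -0.3, 0.0]
opening: 0.005
grasp_force: 0.0
```

arm_command(dp=[[0,0,0],[0,0,0],[0,0,0]], turn=[[0,0,0],[0,0,0],[0,0,0]], jaw=[0,0,0])

```text
time_s: 11.5
eef_pos: [0.5284, 0.2568, 0.1034]
eef_rot: [-0.0, 0.101, 0.995, -0.0]
wrist_force: [-0.2, 0.3, 0.1]
opening: 0.001
grasp_force: 0.0
```

```bash
python3 -c "
from h import *
print(uvz())"
```

```text
(array([-0.0053,  0.1054,  0.1034]), array([-0.2,  0.3,  0.1]))
```

arm_command(dp=[[0,0.05,0],[0,0.05,0.2],[0,0.05,0.38],[0,0.01,0.38],[0,-0.005,0.38]], turn=[[0,0,0],[0,0,0],[0,0,0],[0,0,0],[0,0,0]], jaw=[0,0,0,0,0])

```text
time_s: 12.12
eef_pos: [0.5288, 0.2562, 0.0097]
eef_rot: [0.001, 0.101, 0.995, 0.0]
wrist_force: [0.0, 0.1, 0.8]
opening: 0.003
grasp_force: 0.0
```

arm_command(dp=[[0,-0.01,0],[0,-0.02,0]], turn=[[0,0,0],[0,0,0]], jaw=[0,0])

```text
time_s: 12.38
eef_pos: [0.5283, 0.252, 0.0105]
eef_rot: [0.002, 0.1, 0.995, 0.001]
wrist_force: [0.4, 0.1, -0.3]
opening: 0.001
grasp_force: 0.0
```

```bash
python3 -c "
from h import *
print(uvz())"
```

```text
(array([-0.0045,  0.1006,  0.0105]), array([ 0.4,  0.1, -0.3]))
```

arm_command(dp=[[0,-0.015,0],[0,-0.025,0]], turn=[[0,0,0],[0,0,0]], jaw=[0,0])

```text
time_s: 12.62
eef_pos: [0.5266, 0.2469, 0.0099]
eef_rot: [0.001, 0.1, 0.995, 0.001]
wrist_force: [-1.0, 9.5, 7.4]
opening: -0.001
grasp_force: 4.4
```

arm_command(dp=[[0,-0.01,0],[0,-0.02,0]], turn=[[0,0,0],[0,0,0]], jaw=[0,0])

```text
time_s: 12.88
eef_pos: [0.5252, 0.2411, 0.0092]
eef_rot: [0.001, 0.1, 0.995, 0.0]
wrist_force: [-0.2, 2.6, 1.4]
opening: -0.003
grasp_force: 0.9
```

```bash
python3 -c "
from h import *
print(uvz())"
```

```text
(array([-0.0054,  0.0894,  0.0092]), array([-0.2,  2.6,  1.4]))
```

arm_command(dp=[[0,-0.015,-0.03],[0,-0.035,-0.045],[0,-0.055,-0.055],[0,-0.065,-0.055],[0,-0.07,-0.055]], turn=[[0,0,0],[0,0,0],[0,0,0],[0,0,0],[0,0,0]], jaw=[0,0,0,0,0])

```text
time_s: 13.5
eef_pos: [0.5211, 0.2234, 0.0223]
eef_rot: [0.0, 0.1, 0.995, 0.0]
wrist_force: [1.1, 2.2, 2.4]
opening: 0.003
grasp_force: 1.2
```

arm_command(dp=[[0,-0.01,0],[0,-0.015,0],[0,-0.02,0]], turn=[[0,0,0],[0,0,0],[0,0,0]], jaw=[0,0,0])

```text
time_s: 13.88
eef_pos: [0.521, 0.2225, 0.0226]
eef_rot: [0.001, 0.101, 0.995, 0.003]
wrist_force: [3.4, 20.8, -5.7]
opening: -0.003
grasp_force: 10.7
```

```bash
python3 -c "
from h import *
print(uvz())"
```

```text
(array([-0.0059,  0.0704,  0.0226]), array([ 3.4, 20.8, -5.7]))
```

arm_command(dp=[[0,0.08,0],[0,0.08,-0.2],[0,0.05,-0.34],[0,-0.2,-0.34],[0,-0.45,-0.34]], turn=[[0,0,0],[0,0,0],[0,0,0],[0,0,0],[0,0,0]], jaw=[0,0,0,0,0])

```text
time_s: 14.5
eef_pos: [0.4977, 0.1077, 0.108]
eef_rot: [0.001, 0.099, 0.995, -0.0]
wrist_force: [-0.0, -0.7, -0.5]
opening: -0.002
grasp_force: 0.0
```

arm_command(dp=[[0,-0.2,0],[0,-0.3,0],[0,-0.3,0],[0,-0.3,0]], turn=[[0,0,0],[0,0,0],[0,0,0],[0,0,0]], jaw=[0,0,0,0])

```text
time_s: 15.0
eef_pos: [0.4829, 0.0356, 0.1073]
eef_rot: [-0.0, 0.1, 0.995, 0.0]
wrist_force: [0.3, 0.8, -0.4]
opening: -0.002
grasp_force: 0.0
```

```bash
python3 -c "
from h import *
print(uvz())"
```

```text
(array([-0.0067, -0.1204,  0.1073]), array([ 0.3,  0.8, -0.4]))
```

arm_command(dp=[[0,0,0.2],[0,0,0.39],[0,0.03,0.395],[0,0.06,0.395],[0,0.075,0.395]], turn=[[0,0,0],[0,0,0],[0,0,0],[0,0,0],[0,0,0]], jaw=[0,0,0,0,0])

```text
time_s: 15.62
eef_pos: [0.4885, 0.0542, 0.0107]
eef_rot: [0.002, 0.099, 0.995, -0.0]
wrist_force: [1.1, 0.7, -0.2]
opening: -0.001
grasp_force: 0.0
```

arm_command(dp=[[0,0.015,0],[0,0.025,0]], turn=[[0,0,0],[0,0,0]], jaw=[0,0])

```text
time_s: 15.88
eef_pos: [0.4884, 0.0597, 0.0095]
eef_rot: [0.001, 0.1, 0.995, -0.0]
wrist_force: [0.1, -0.6, -0.5]
opening: -0.0
grasp_force: 0.0
```

```bash
python3 -c "
from h import *
print(uvz())"
```

```text
(array([-0.006 , -0.0957,  0.0095]), array([ 0.1, -0.6, -0.5]))
```

arm_command(dp=[[0,0.015,0],[0,0.03,-0.01],[0,0.045,-0.03],[0,0.06,-0.045],[0,0.08,-0.055]], turn=[[0,0,0],[0,0,0],[0,0,0],[0,0,0],[0,0,0]], jaw=[0,0,0,0,0])

```text
time_s: 16.5
eef_pos: [0.4917, 0.0795, 0.0225]
eef_rot: [-0.0, 0.1, 0.995, 0.0]
wrist_force: [0.6, -0.9, -0.3]
opening: 0.003
grasp_force: 0.3
```

arm_command(dp=[[0,0.01,0],[0,0.02,0],[0,0.03,0],[0,0.035,0]], turn=[[0,0,0],[0,0,0],[0,0,0],[0,0,0]], jaw=[0,0,0,0])

```text
time_s: 17.0
eef_pos: [0.493, 0.0857, 0.0223]
eef_rot: [-0.001, 0.1, 0.995, -0.002]
wrist_force: [-4.7, -16.0, 3.7]
opening: 0.003
grasp_force: 8.0
```

```bash
python3 -c "
from h import *
print(uvz())"
```

```text
(array([-0.0065, -0.0693,  0.0223]), array([ -4.7, -16. ,   3.7]))
```

All four walls reached their stops. Now I'll retreat and head for the carton.

arm_command(dp=[[0,-0.08,0],[0,-0.1,-0.2],[0,-0.1,-0.45],[0,-0.1,-0.7],[0,-0.1,-0.8]], turn=[[0,0,0],[0,0,0],[0,0,0],[0,0,0],[0,0,0]], jaw=[0,0,0,0.5,1])

```text
time_s: 17.62
eef_pos: [0.4903, 0.0632, 0.2267]
eef_rot: [0.003, 0.1, 0.995, 0.0]
wrist_force: [0.3, 0.6, -0.2]
opening: 0.421
grasp_force: 0.0
```

```bash
cat >> h.py <<'E'
TOP=np.array([.4875,-.1245,.0945]);PR=R.from_euler("z",.115)*R.from_euler("y",-.5);PT=PR*R.from_quat([0,1,0,0]);PZ=PR.as_matrix()[:,2]
E
python3 -c "
from h import *
o=get_obs();print(o['eef_pos'],o['q'].round(2))
print(TOP+.08*PZ, goal(TOP+.08*PZ,PT), TOP-.026*PZ)
r=(R.from_euler('z',.115)*R.from_euler('y',-.25)*R.from_quat([0,1,0,0]))
print(goal([.46,-.03,.22],r))"
```

```text
[0.49030549 0.06318537 0.22668274] [-0.11 -0.    1.81  0.    1.32 -1.48]
[ 0.44939929 -0.128901    0.1647066 ] (array([ 0.009, -0.786,  0.247]), array([-0.151, -0.934, -0.59 ])) [ 0.49988273 -0.12306968  0.07168285]
(array([ 0.045, -0.389,  0.026]), array([-0.076, -0.461, -0.6  ]))
```

arm_command(dp=[[0.02,-0.2,0.0],[0.02,-0.4,0.05],[0.01,-0.6,0.15],[0.01,-0.79,0.25],[0.01,-0.79,0.25]], turn=[[-0.04,-0.23,-0.15],[-0.08,-0.47,-0.3],[-0.11,-0.7,-0.45],[-0.15,-0.93,-0.59],[-0.15,-0.93,-0.59]], jaw=[1,1,1,1,1])

```text
time_s: 18.25
eef_pos: [0.4463, -0.1309, 0.1596]
eef_rot: [0.244, -0.056, 0.968, 0.014]
wrist_force: [0.6, 0.4, -0.4]
opening: 1.001
grasp_force: 0.0
```

arm_command(dp=[[0,0,0],[0,0,0],[0,0,0]], turn=[[0,0,0],[0,0,0],[0,0,0]], jaw=[1,1,1])

```text
time_s: 18.62
eef_pos: [0.4474, -0.129, 0.1605]
eef_rot: [0.243, -0.056, 0.968, 0.015]
wrist_force: [0.1, -0.5, -0.7]
opening: 1.0
grasp_force: 0.0
```

Run:
```python
from h import *
im,o=snap("w3");s=camera("scene");d=camera("side")
cv2.imwrite("pics/scene3.png",s);cv2.imwrite("pics/side3.png",d)
cv2.imwrite("pics/c6.png",np.hstack([cv2.resize(im,(400,300)),cv2.resize(s[150:270,150:310],(400,300),interpolation=cv2.INTER_CUBIC)]))
print(goal(TOP+.08*PZ,PT),goal(TOP-.026*PZ,PT),o["opening"],o["q"].round(2))
W=load("w3")
P=[[.4507,-.1503,.072],[.4461,-.1071,.0745],[.5236,-.0991,.1177],[.5282,-.1423,.1152]]
print([proj(W,p).round().tolist() for p in P])
```

```text
(array([-0.016, -0.001, -0.012]), array([ 0.003, -0.016,  0.003])) (array([-0.02 , -0.002,  0.412]), array([ 0.003, -0.016,  0.003])) 1.0003942330409874 [-0.82 -0.28  2.28  0.51  0.9  -2.78]
[[251.0, 159.0], [320.0, 162.0], [315.0, 290.0], [253.0, 286.0]]
```

View pics/c6.png

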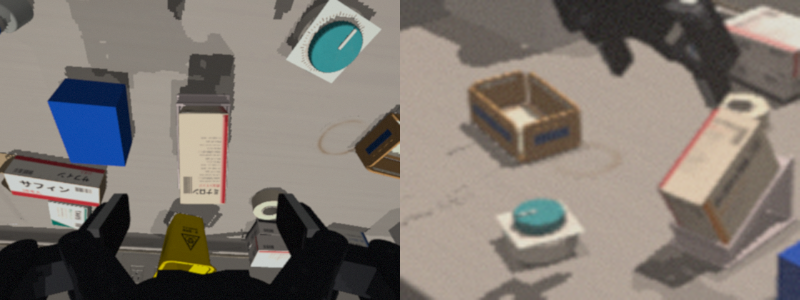

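The picture shows all four walls upright, and the carton's top, at (253,157)–(316,284) in full-frame pixels, agrees with the predicted corners and is centred between the fingers. Approaching.

arm_command(dp=[[-0.02,0,0.15],[-0.02,0,0.28],[-0.02,0,0.38],[-0.02,0,0.41],[-0.02,0,0.41]], turn=[[0,0,0],[0,-0.01,0],[0,-0.01,0],[0,-0.01,0],[0,-0.01,0]], jaw=[1,1,1,1,1])

```text
time_s: 19.4
eef_pos: [0.4991, -0.1231, 0.0718]
eef_rot: [0.245, -0.056, 0.968, 0.015]
wrist_force: [0.4, 0.3, 0.3]
opening: 1.0
grasp_force: 0.0
```

arm_command(dp=[[0,0,0],[0,0,0],[0,0,0],[0,0,0],[0,0,0]], turn=[[0,0,0],[0,0,0],[0,0,0],[0,0,0],[0,0,0]], jaw=[0.7,0.5,0.4,0.3,0.3])

```text
time_s: 20.02
eef_pos: [0.4992, -0.1241, 0.0729]
eef_rot: [0.246, -0.056, 0.968, 0.014]
wrist_force: [-7.3, 1.3, 9.4]
opening: 0.514
grasp_force: 59.1
```

arm_command(dp=[[0,0,0],[0,0,0],[0,0,0]], turn=[[0,0,0],[0,0,0],[0,0,0]], jaw=[0.3,0.3,0.3])

```text
time_s: 20.4
eef_pos: [0.4992, -0.1241, 0.0729]
eef_rot: [0.246, -0.056, 0.968, 0.014]
wrist_force: [-7.1, 1.3, 10.8]
opening: 0.509
grasp_force: 59.1
```

```bash
python3 -c "
from h import *
o=get_obs();print(o['eef_pos'],o['wrist_force'],o['opening'],o['grasp_force'])
d=np.array(o['eef_pos'])-TOP;print(PR.inv().apply(d))"
```

```text
[ 0.49922205 -0.12411362  0.07287584] [-7.07711693  1.3309227  10.75870403] 0.5092398097619856 59.07823026180267
[-0.00010915 -0.00096124 -0.02458098]
```

arm_command(dp=[[-0.03,0,-0.05],[-0.08,0,-0.15],[-0.15,0,-0.28],[-0.23,0,-0.42],[-0.25,0,-0.45]], turn=[[0,0,0],[0,0,0],[0,0,0],[0,0,0],[0,0,0]], jaw=[0.3,0.3,0.3,0.3,0.3])

```text
time_s: 21.02
eef_pos: [0.5016, -0.1249, 0.204]
eef_rot: [0.247, -0.056, 0.967, 0.012]
wrist_force: [0.4, -0.7, -1.4]
opening: 0.513
grasp_force: 61.8
```

```bash
python3 -c "
from h import *
o=get_obs();print(o['eef_pos'],o['wrist_force'],o['opening'],o['grasp_force'])
r=R.from_euler('z',.115)*R.from_quat([0,1,0,0])
print(goal([.48,-.08,.24],r))
r2=R.from_euler('z',YAW+np.pi/2)*R.from_quat([0,1,0,0])
print(goal([.513,.1524,.16],r2,(np.array([.48,-.08,.24]),r)))"
```

```text
[ 0.50163386 -0.12489628  0.20398233] [ 0.37173497 -0.68246974 -1.37537775] 0.5128179887323543 61.844011545181274
(array([-0.012,  0.188, -0.158]), array([-0.007,  0.956,  0.001]))
(array([-0.238,  0.908,  0.32 ]), array([ 0.   ,  0.   , -2.404]))
```

arm_command(dp=[[0,0.05,-0.06],[0,0.1,-0.12],[-0.01,0.15,-0.16],[-0.01,0.19,-0.16],[-0.01,0.19,-0.16]], turn=[[0,0.25,0],[0,0.5,0],[0,0.75,0],[0,0.955,0],[0,0.955,0]], jaw=[0.3,0.3,0.3,0.3,0.3])

```text
time_s: 21.65
eef_pos: [0.4786, -0.0775, 0.2356]
eef_rot: [-0.003, -0.059, 0.998, 0.001]
wrist_force: [-0.7, -0.3, -0.7]
opening: 0.511
grasp_force: 61.8
```

arm_command(dp=[[-0.02,0.08,0],[-0.04,0.16,0],[-0.06,0.24,0],[-0.08,0.3,0],[-0.08,0.3,0]], turn=[[0,0,-0.25],[0,0,-0.5],[0,0,-0.75],[0,0,-1.0],[0,0,-1.0]], jaw=[0.3,0.3,0.3,0.3,0.3])

```text
time_s: 22.28
eef_pos: [0.4887, -0.0013, 0.2359]
eef_rot: [-0.002, -0.314, 0.949, 0.001]
wrist_force: [0.0, 0.4, 0.1]
opening: 0.517
grasp_force: 61.9
```

```bash
cat >> h.py <<'E'
R2=R.from_euler('z',YAW+np.pi/2)*R.from_quat([0,1,0,0])
E
python3 -c "
from h import *
o=get_obs();print(o['eef_pos'],o['q'].round(2),o['opening'])
print(goal([.513,.1524,.20],R2))"
```

```text
[ 0.48868482 -0.00133466  0.23591086] [-0.25 -0.02  1.81  0.    1.35 -2.46] 0.5172618582261235
(array([-0.445,  0.435,  0.144]), array([ 8.000e-03, -1.000e-03, -1.404e+00]))
```

arm_command(dp=[[-0.1,0.1,0],[-0.2,0.2,0],[-0.3,0.3,0],[-0.4,0.4,0],[-0.44,0.43,0]], turn=[[0,0,-0.25],[0,0,-0.5],[0,0,-0.75],[0,0,-1.0],[0,0,-1.0]], jaw=[0.3,0.3,0.3,0.3,0.3])

```text
time_s: 22.9
eef_pos: [0.5135, 0.1507, 0.2363]
eef_rot: [-0.001, -0.548, 0.836, 0.002]
wrist_force: [-0.8, -0.5, -0.8]
opening: 0.512
grasp_force: 61.9
```

arm_command(dp=[[0,0,0.05],[0,0,0.14],[0,0,0.14],[0,0,0.14],[0,0,0.14]], turn=[[0,0,-0.2],[0,0,-0.4],[0,0,-0.4],[0,0,-0.4],[0,0,-0.4]], jaw=[0.3,0.3,0.3,0.3,0.3])

```text
time_s: 23.52
eef_pos: [0.5143, 0.1499, 0.203]
eef_rot: [-0.0, -0.632, 0.775, 0.001]
wrist_force: [0.4, 0.1, 0.1]
opening: 0.514
grasp_force: 61.9
```

```bash
python3 -c "
from h import *
o=get_obs();print(o['eef_pos'],o['q'].round(2),o['opening'])
print(goal([.513,.1524,.20],R2),uvz())
s=camera('scene');d=camera('side');a=camera('wrist')
cv2.imwrite('pics/s4.png',s);cv2.imwrite('pics/d4.png',d);cv2.imwrite('pics/w4.png',a)
for n,im in(('scene',s),('side',d)):
  # predicted pack bottom corners
  c=cam(n)
  T=rot(o['eef_rot']);P=[np.array(o['eef_pos'])+T.apply([x,y,z]) for z in(.0414,-.0246) for x in(-.045,.045) for y in(-.0225,.0225)]
  for p in P: cv2.circle(im,tuple(int(v) for v in proj(c,p).round()),1,(255,0,255),-1)
cv2.imwrite('pics/c7.png',np.hstack([cv2.resize(s[90:240,120:280],(400,375),interpolation=cv2.INTER_CUBIC),cv2.resize(d[90:240,200:360],(400,375),interpolation=cv2.INTER_CUBIC)]))
"
```

```text
[0.51434104 0.14986281 0.20298922] [ 0.06  0.12  1.73  0.    1.29 -2.88] 0.5138208758275918
(array([-0.009,  0.007,  0.012]), array([ 0.004,  0.001, -0.009])) (array([ 0.0018, -0.0022,  0.203 ]), array([0.4, 0.1, 0.1]))
```

View pics/c7.png

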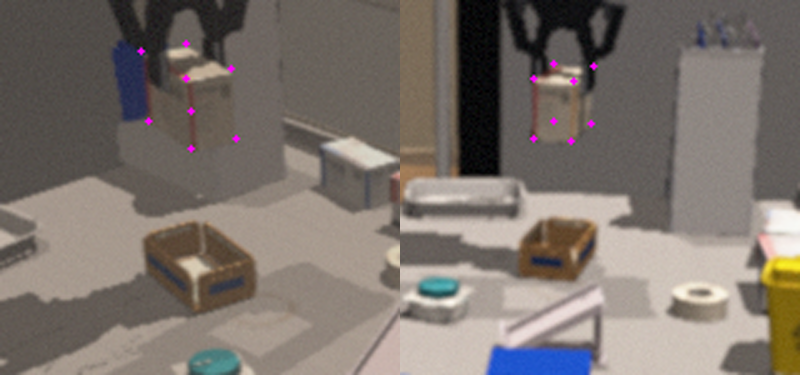

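The carton hangs upright and sits within about 2 mm of where I predicted, over the erect tray. Lowering.

arm_command(dp=[[-0.01,0.01,0.12],[-0.01,0.01,0.25],[-0.01,0.01,0.37],[-0.01,0.01,0.43],[-0.01,0.01,0.43]], turn=[[0,0,-0.01],[0,0,-0.01],[0,0,-0.01],[0,0,-0.01],[0,0,-0.01]], jaw=[0.3,0.3,0.3,0.3,0.3])

```text
time_s: 24.3
eef_pos: [0.5107, 0.1532, 0.0938]
eef_rot: [-0.002, -0.635, 0.772, 0.002]
wrist_force: [0.7, -0.3, -1.4]
opening: 0.512
grasp_force: 61.9
```

```bash
python3 -c "
from h import *
print(uvz(),goal([.513,.1524,.0464],R2))"
```

```text
(array([-0.0024,  0.0004,  0.0938]), array([ 0.7, -0.3, -1.4])) (array([ 0.001, -0.011,  0.19 ]), array([ 0.01 , -0.001,  0.005]))
```

arm_command(dp=[[0,-0.003,0.04],[0,-0.003,0.08],[0,-0.003,0.12],[0,-0.003,0.15],[0,-0.003,0.15]], turn=[[0,0,0],[0,0,0],[0,0,0],[0,0,0],[0,0,0]], jaw=[0.3,0.3,0.3,0.3,0.3])

```text
time_s: 24.92
eef_pos: [0.5112, 0.1531, 0.0561]
eef_rot: [-0.002, -0.635, 0.772, 0.002]
wrist_force: [0.3, -0.4, -1.5]
opening: 0.513
grasp_force: 61.9
```

arm_command(dp=[[0,0,0.015],[0,0,0.03],[0,0,0.035],[0,0,0.035]], turn=[[0,0,0],[0,0,0],[0,0,0],[0,0,0]], jaw=[0.3,0.3,0.3,0.3])

```text
time_s: 25.42
eef_pos: [0.5118, 0.1531, 0.0481]
eef_rot: [-0.001, -0.635, 0.772, 0.001]
wrist_force: [-0.5, -0.3, -1.1]
opening: 0.51
grasp_force: 61.9
```

```bash
python3 -c "
from h import *
print(uvz(),get_obs()['grasp_force'])"
```

```text
(array([-0.0013,  0.0005,  0.0481]), array([-0.5, -0.3, -1.1])) 61.88046097755432
```

Still no floor contact, with the carton's bottom at about 7 mm. I'll step down until I feel it.

arm_command(dp=[[0,0,0.006],[0,0,0.012],[0,0,0.012]], turn=[[0,0,0],[0,0,0],[0,0,0]], jaw=[0.3,0.3,0.3])

```text
time_s: 25.8
eef_pos: [0.5122, 0.1533, 0.0474]
eef_rot: [-0.001, -0.635, 0.772, 0.001]
wrist_force: [-9.2, -0.7, 18.8]
opening: 0.514
grasp_force: 64.2
```

arm_command(dp=[[0,0,-0.008],[0,0,-0.01],[0,0,-0.01],[0,0,-0.01]], turn=[[0,0,0],[0,0,0],[0,0,0],[0,0,0]], jaw=[0.3,0.3,0.55,0.65])

```text
time_s: 26.3
eef_pos: [0.5118, 0.1531, 0.0474]
eef_rot: [-0.001, -0.635, 0.772, 0.002]
wrist_force: [-0.4, -0.0, -0.6]
opening: 0.647
grasp_force: 0.0
```

arm_command(dp=[[0,0,0],[0,0,0],[0,0,-0.05],[0,0,-0.15],[0,0,-0.3]], turn=[[0,0,0],[0,0,0],[0,0,0],[0,0,0],[0,0,0]], jaw=[0.75,0.75,0.75,0.75,0.75])

```text
time_s: 26.92
eef_pos: [0.5114, 0.153, 0.1233]
eef_rot: [-0.002, -0.635, 0.772, 0.002]
wrist_force: [0.8, -0.1, -0.3]
opening: 0.749
grasp_force: 0.0
```

arm_command(dp=[[0.1,0,-0.2],[0.2,0,-0.4],[0.3,0,-0.5],[0.4,0,-0.5],[0.4,0,-0.5]], turn=[[0,0,0],[0,0,0],[0,0,0],[0,0,0],[0,0,0]], jaw=[0.75,0.75,0.75,0.75,0.75])

```text
time_s: 27.55
eef_pos: [0.4934, 0.0538, 0.249]
eef_rot: [-0.001, -0.634, 0.773, 0.001]
wrist_force: [0.5, 1.1, 0.6]
opening: 0.749
grasp_force: 0.0
```

Run:
```python
from h import *
im,o=snap("w5");s=camera("scene");d=camera("side")
cv2.imwrite("pics/c8.png",np.hstack([cv2.resize(im,(400,300)),np.vstack([cv2.resize(s[150:240,140:260],(400,300),interpolation=cv2.INTER_CUBIC)])]))
cv2.imwrite("pics/s8.png",s);cv2.imwrite("pics/d8.png",d)
print(o["eef_pos"],o["wrist_force"])
```

```text
[0.49335982 0.05379977 0.24895873] [0.46971317 1.12843367 0.59032924]
```

No picture views are left, so I'll check the placement numerically.

Run:
```python
from h import *
W=load("w5");im=cv2.imread("pics/w5.png");hsv=cv2.cvtColor(im,cv2.COLOR_BGR2HSV)
c=proj(W,C+[0,0,.07]);print("c",c)
q=np.array([proj(W,C+u*EX+v*EY+[0,0,.07]) for u,v in((.0225,.045),(.0225,-.045),(-.0225,-.045),(-.0225,.045))]);print(q.round())
for p in [tuple(c),*[tuple(c+.6*(x-c)) for x in q]]: print(hsv[int(p[1]),int(p[0])])
ref=np.median([hsv[int(p[1]),int(p[0])] for p in [tuple(c+.5*(x-c)) for x in q]],0);print("ref",ref)
m=cv2.inRange(hsv,np.clip(ref-[10,45,40],0,255),np.clip(ref+[10,35,60],0,255))
roi=np.zeros_like(m);cv2.fillConvexPoly(roi,(c+1.35*(q-c)).astype(int),255);m&=roi
m=cv2.morphologyEx(m,cv2.MORPH_CLOSE,np.ones((7,7)));m=cv2.morphologyEx(m,cv2.MORPH_OPEN,np.ones((5,5)))
k=max(cv2.findContours(m,0,1)[0],key=cv2.contourArea)
P=np.array([plane(W,x[0],.07)[:2] for x in k],np.float32);(cx,cy),sz,an=cv2.minAreaRect(P)
d=np.array([cx,cy,0])-C;print("top centre uv",d@EX,d@EY,sz,an)
# wall rim brown: project upright wall outer edges z=.042 and check brown in scene
s=cv2.imread("pics/s8.png");hs=cv2.cvtColor(s,cv2.COLOR_BGR2HSV);b=cv2.inRange(hs,(5,90,30),(25,255,255))
b[:150]=0;b[240:]=0;b[:,:150]=0;b[:,250:]=0
s3=cv2.imread("pics/scene3.png");b3=cv2.inRange(cv2.cvtColor(s3,cv2.COLOR_BGR2HSV),(5,90,30),(25,255,255));b3[:150]=0;b3[240:]=0;b3[:,:150]=0;b3[:,250:]=0
print("brown bbox now/erected before",cv2.boundingRect(b),cv2.boundingRect(b3))
```

```text
c [283.77491144 283.87152213]
[[263. 322.]
 [261. 243.]
 [307. 243.]
 [305. 322.]]
[ 38  22 189]
[ 18  46 139]
[ 37  18 185]
[ 39  19 189]
[ 23  35 183]
ref [ 28.5  28.5 184. ]
top centre uv -0.000319099322055038 0.007579155699851159 (0.10713261365890503, 0.060050833970308304) 78.6717529296875
brown bbox now/erected before (178, 175, 44, 40) (178, 179, 44, 36)
```

Run:
```python
from h import *
for n in("w5",):
    im=cv2.imread("pics/w5.png");hsv=cv2.cvtColor(im,cv2.COLOR_BGR2HSV)
    print("col 284, rows 180..400:",[(y,*hsv[y,284].tolist()) for y in range(190,400,7)])
    print("row 275:",[(x,*hsv[275,x].tolist()) for x in range(235,340,4)])
    print("row 300:",[(x,*hsv[300,x].tolist()) for x in range(235,340,4)])
# scene/side: change against the empty erected tray, vs predicted silhouette of seated pack
for n,f,g in(("scene","scene3","s8"),("side","side3","d8")):
    df=cv2.absdiff(cv2.imread(f"pics/{f}.png"),cv2.imread(f"pics/{g}.png")).max(2)
    c=cam(n);T=[proj(c,C+u*EX+v*EY+[0,0,z]) for u in(-.0225,.0225) for v in(-.045,.045) for z in(.004,.07)]
    x,y,w,h=cv2.boundingRect(np.array(T,np.float32));print(n,"pred pack bbox",(x,y,w,h))
    m=(df>25).astype(np.uint8);m[:y-25]=0;m[y+h+10:]=0;m[:,:x-20]=0;m[:,x+w+20:]=0
    m=cv2.morphologyEx(m,cv2.MORPH_OPEN,np.ones((3,3)));print(" changed bbox",cv2.boundingRect(m),int(m.sum()))
    hp=cv2.convexHull(np.array(T,np.float32)).astype(int);r=np.zeros_like(m);cv2.fillConvexPoly(r,hp,1);print(" inside pred",int((m&r).sum()),"of",int(r.sum()))
```

```text
col 284, rows 180..400: [(190, 16, 30, 160), (197, 15, 32, 158), (204, 16, 34, 158), (211, 10, 29, 106), (218, 131, 70, 40), (225, 17, 121, 122), (232, 13, 46, 66), (239, 12, 41, 62), (246, 36, 19, 188), (253, 39, 19, 188), (260, 40, 20, 188), (267, 39, 21, 191), (274, 36, 27, 188), (281, 36, 19, 189), (288, 35, 25, 186), (295, 30, 31, 183), (302, 30, 28, 185), (309, 21, 41, 144), (316, 38, 22, 189), (323, 15, 27, 149), (330, 15, 27, 149), (337, 17, 28, 148), (344, 14, 29, 152), (351, 17, 27, 149), (358, 17, 27, 150), (365, 17, 28, 146), (372, 17, 31, 149), (379, 16, 29, 149), (386, 90, 85, 12), (393, 30, 255, 3)]
row 275: [(235, 13, 27, 151), (239, 15, 27, 150), (243, 17, 27, 151), (247, 14, 29, 150), (251, 13, 26, 140), (255, 16, 133, 142), (259, 16, 165, 71), (263, 19, 47, 93), (267, 41, 19, 191), (271, 42, 18, 189), (275, 36, 19, 188), (279, 41, 19, 187), (283, 36, 28, 188), (287, 23, 37, 181), (291, 19, 38, 179), (295, 29, 29, 184), (299, 22, 37, 180), (303, 10, 59, 187), (307, 2, 140, 164), (311, 15, 111, 55), (315, 17, 90, 111), (319, 15, 31, 82), (323, 12, 28, 120), (327, 17, 31, 150), (331, 14, 29, 151), (335, 16, 29, 151), (339, 16, 33, 149)]
row 300: [(235, 15, 31, 149), (239, 17, 27, 150), (243, 15, 31, 150), (247, 13, 27, 153), (251, 19, 28, 148), (255, 17, 138, 137), (259, 17, 47, 108), (263, 17, 59, 78), (267, 26, 30, 178), (271, 17, 49, 140), (275, 20, 45, 169), (279, 41, 22, 188), (283, 30, 28, 183), (287, 29, 32, 186), (291, 23, 37, 184), (295, 25, 33, 184), (299, 25, 33, 184), (303, 5, 84, 186), (307, 3, 131, 138), (311, 14, 92, 72), (315, 16, 42, 141), (319, 17, 27, 149), (323, 12, 29, 150), (327, 16, 26, 149), (331, 14, 29, 151), (335, 17, 31, 150), (339, 18, 29, 150)]
scene pred pack bbox (181, 168, 36, 44)
 changed bbox (181, 143, 56, 66) 1128
 inside pred 492 of 1161
side pred pack bbox (251, 167, 24, 33)
 changed bbox (231, 169, 43, 41) 919
 inside pred 499 of 673
```

Run:
```python
from h import *
W=load("w5");f=lambda u,v,z=.042:proj(W,C+u*EX+v*EY+[0,0,z]).round(1).tolist()
print("near/far rims @v~0:",f(-.033,0),f(.033,0),"right rim",f(0,-.0555))
d=cv2.cvtColor(cv2.imread("pics/d8.png"),cv2.COLOR_BGR2HSV);s=cv2.cvtColor(cv2.imread("pics/s8.png"),cv2.COLOR_BGR2HSV)
for n,h in(("scene",s),("side",d)):
    for nm,u,v in(("left",0.02,.0555),("left",-.02,.0555),("far",.033,.03),("near",-.033,.03)):
        p=proj(cam(n),C+u*EX+v*EY+[0,0,.039]).round().astype(int);print(n,nm,p,h[p[1]-2:p[1]+3,p[0]].tolist())
print(get_obs()["wrist_force"].round(1))
```

```text
near/far rims @v~0: [313.7, 271.5] [253.8, 271.5] right rim [283.8, 223.7]
scene left [196 179] [[20, 45, 212], [18, 52, 210], [17, 53, 207], [16, 54, 204], [14, 56, 208]]
scene left [181 183] [[12, 53, 155], [13, 78, 150], [12, 99, 113], [13, 91, 92], [15, 109, 91]]
scene far [205 181] [[22, 45, 213], [20, 43, 212], [23, 44, 215], [21, 45, 213], [22, 43, 212]]
scene near [181 188] [[14, 103, 99], [16, 114, 110], [16, 106, 101], [15, 106, 94], [14, 94, 92]]
side left [274 178] [[15, 35, 190], [16, 61, 180], [15, 85, 156], [13, 97, 124], [14, 101, 111]]
side left [261 177] [[20, 19, 246], [21, 18, 247], [23, 34, 237], [18, 40, 185], [19, 55, 134]]
side far [277 181] [[16, 81, 182], [16, 113, 170], [17, 125, 151], [16, 130, 129], [13, 104, 110]]
side near [255 179] [[13, 42, 229], [15, 38, 162], [16, 50, 118], [16, 45, 107], [16, 53, 106]]
[ 0.5  0.5 -0.6]
```

The near, far and right rims are where upright walls should be (wrist pixels 315, 255 and row 224). The left wall's rim shows brown at the right spot, and the carton's top is at the seated height and centred to about 2 mm. Handing in.

```bash
python3 -c "
from bench import *
print(hand_in())"
```

```text
the job is handed in; nothing more can be done
None
```

I handed the job in at about 28 s: all four walls are folded up, the gauze carton is released in the tray about 2 mm off centre, and the robot is clear of it. The verdict was not shown, and I checked the end state from image measurements only, with the left wall mostly hidden behind the carton.

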